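# Lock the burnishing head into its bayonet socket

### The arm

A 6-joint arm with a two-finger parallel gripper is mounted at the origin on a cart in front of the work surface, level with it; the furniture and walls round the work are solid. World frame = base frame: x ahead of the robot, y to its left, z up, the work surface at z = 0. Lengths are in m, angles in rad, forces in N, time in s.
With the tool pointing down it reaches from about 0.375 to 0.9 m from the base axis. Payload 3.1 kg.
Tool frame: the origin (TCP) lies midway between the tips of the shut fingers; the grasp point (between the pads) lies robot.grip_point_offset behind it (robot.grip_point_offset is the distance from the TCP to the grasp point, in m); z points along the fingers, y is the direction in which the jaws open and shut (so a half turn about z gives the same grasp; the last joint's range is limited). The gripper opens to 87 mm and grips with 3 to 60 N. Pads are 19 mm wide; open, the fingers measure 117 mm over their backs; the gripper's body (75 mm by 190 mm) begins 51 mm behind the grasp point.
Start: joints at [1.135, 0.527, 1.433, -0, 1.181, -0.178], TCP at [0.159, 0.604, 0.223] pointing down, gripper open.
Joint ranges: [-3.08, 3.08], [-0.75, 2.2], [0.22, 2.44], [-1.43, 4.57], [0, 2.65], [-2.85, 2.85]. Speed limits (rad/s): [2.79, 2.79, 3.14, 3.14, 3.14, 3.14].

### API

Orientations are given as a unit quaternion [x, y, z, w].
In Python, from rig import robot, cams, hand_in gives the robot as it stands. The module is installed in compiled form; this text tells all that it offers.
- The arm moves only by the tool send_rows, never from a script. Its argument "steps" is one flat list of numbers, 5 for each row, row after row: the finger opening in m, from 0 to 0.087, then the shift along the tool's x, y, z in m, then the turn about the tool's z in rad. A call has 1 to 8 rows; each row is the pose to reach, as a shift and turn from the pose measured when the call began, along the tool's axes at that moment; what a row does not reach only later rows make up. A row lasts 1/8 s, in which the tool goes at most 62.5 mm and 10.7 degrees, less where a joint would pass 70% of its speed; a pose out of reach is approached as far as the arm can. A call with a gripper value outside its range is refused whole. The fingers move at their own pace and stop on an object; "force" is the grip in N (left out, the last holds). Time passes only in rows, so rows that repeat a pose let the fingers close. It gives the time, the measured TCP pose, the force and the opening at its end, in the units of the state.
- robot.get_obs(): the state, without advancing time (a new reading comes with each control period).
- cams.camera(name): name is "side" or "top"; returns a dict with "color" (420x560x3 uint8, red, green, blue), "range_z" (420x560 float32, m along the optical axis (not along the pixel's ray), 0 where there is no reading), "intrinsics" (3x3 intrinsics, pixels), "extrinsics" (4x4, takes a point from camera to world coordinates). Camera axes: x right, y down, z forward; pixel columns grow to the right and rows downward; lengths in m; the calibration is good to about 2 mm. A picture is of the moment at which its call begins.
- hand_in(): hands the job in, once; it reports no verdict.
The state is a dict: "time": time; "q": joint angles; "joint_velocities": joint speeds; "joint_torque": joint torques, N m; "position": TCP position; "tool_rot": TCP orientation; "ft_force": force on the tool from outside, world axes, zero at the start; "moment": the same for the moment, N m; "grip_width": finger opening in m.
Only numpy, scipy, OpenCV 4.12 (cv2) and the standard library are available. Lean on these libraries where they do the work, as an engineer would, in place of code of your own. Each camera call takes 0.05 s, during which the arm holds its last target.

### The job

Fit the burnishing head (the upright part with a grooved wooden barrel and a square grip) into the bayonet socket on top of the edge finishing machine: lugs down through the slots, press against the spring, turn clockwise seen from above about a quarter turn to the end stop, and let go so that it springs up locked. The slots need not line up with the housing, so feel for them gently and do not force the head; leave the thread spool, the leather cover and the bone folder where they are.

Things in the scene. Friction and masses are not known exactly. Their poses are not given: they have to be found in the camera images.
- head_grip (a point): Centre of the square steel grip (26 x 26 mm, 42 mm tall, faces square to x and y: grip across either pair) on top of the loose burnishing head, which stands upright on the bench at the start. On the head's axis, 71 mm above its underside; z up along the axis, the two lugs point along +x and -x.
- head: The burnishing head, 0.22 kg, 92 mm tall; origin at the centre of its underside, axes as for its grip. From below: aluminium shank 36 mm across (0 to 24 mm up) with two opposite lugs at its very bottom (0 to 6 mm up, each 12 mm wide, 56 mm over both tips); grooved wooden barrel 45 mm across (24 to 50 mm up); square grip (50 to 92 mm up). A half turn fits the same.
- machine: Edge finishing machine: grey housing 156 x 118 mm, its top 50 mm above the bench, fixed to the bench; carries the round aluminium socket ring, 74 mm outside, on its spindle, which a brake holds still; its rubber mount yields about 0.08 rad per N m of twist. Origin at bench height straight below the socket's centre; x along the housing's length, z up.
- socket (a point): Centre of the socket at the top of its rim, 80 mm above the bench; axes as the housing. The rim is 8 mm thick, bore 40 mm, with two opposite slots 15 mm wide which the lugs pass with 4 degrees to spare either way. The line of the slots is not measured: it stands up to 40 degrees either way from this x axis. See it, or feel it: lugs resting lightly on the rim drop in at the slots.
- plate_rest (a point): Top of the round spring plate in the socket at rest, on the axis, 6 mm below the rim top; axes as the housing. Pressed by the head's underside it gives way: about 5 N at first, 0.8 N more per mm, at most 14 mm. A head let go unturned is pushed back up to this height. Steady pushing needs no more than 18 N; over 45 N between head and machine is forcing.
- lock_level (a point): Where the centre of the head's underside lies when locked, 11 mm below the rim top; axes as the housing. Lugs pass beneath the rim with the underside 14 to 18 mm below the rim top; 80 degrees clockwise (from above) of the slots, under two pockets 3 mm deep, they meet a solid end stop after 5 degrees of play. Let go there, the head springs up to this level. The other way is blocked.
- spool: Bystander: standing spool of natural waxed thread, 40 mm across, 60 mm tall; origin at the centre of its underside.
- leather: Bystander: dark leather cover with a snap tab, 82 x 97 x 9 mm, lying flat; origin at the centre of its underside.
- folder: Bystander: ivory-coloured bone folder, 24 x 148 x 8 mm, lying; origin at the centre of its underside.

How it is judged:
By the outcome, as a careful person would: the job done as asked, in the order asked, and still so for the second after the job is handed in, with the robot touching nothing.
It also fails if it takes over 72 s, if anything falls off the work surface, if the arm or the gripper's body presses on something with over 40 N, if the wrist force passes 120 N, or if a joint passes its speed limit or range.

## Working session

There is one attempt and no reset: what is moved stays moved. The work goes in short steps, Python scripts to look and compute and a tool call to move; the robot and the scene stay as the last step left them, time stands still between calls to the robot, and variables do not carry over. Pictures are saved under pics/ and viewed, and the job is handed in when it is done.

Besides the shell and the picture viewer there is one more tool, called after "Emit:" as name(argument=value, ...), one argument or row to a line, values as JSON. send_rows: Moves the arm, as the interface text tells. Its arguments: {"type":"object","properties":{"steps":{"type":"array","items":{"type":"number"}},"force":{"type":"number"}},"required":["steps"]}

```bash
mkdir -p pics; python3 - <<'E'
from rig import robot,cams
import cv2,numpy as np
o=robot.get_obs(); print(o); print(robot.grip_point_offset)
for n in("side","top"):
    c=cams.camera(n); cv2.imwrite(f"pics/{n}0.png",c["color"][:,:,::-1]); np.savez(f"{n}0.npz",**c)
    print(n,c["intrinsics"].tolist(),np.round(c["extrinsics"],4).tolist())
E
```

```text
{'time': 0.0, 'q': array([ 1.13453910e+00,  5.28486016e-01,  1.43385996e+00, -2.73637920e-05,
        1.18141278e+00, -1.78495514e-01]), 'joint_velocities': array([-7.09236821e-05, -1.06657169e-03, -2.40294932e-03, -4.58477473e-04,
        7.52354154e-04,  1.46958602e-03]), 'joint_torque': array([ 3.81159100e-05, -4.40038168e+01, -1.76594245e+01,  6.32615970e-02,
        5.82305412e-02, -1.61046210e-04]), 'position': array([0.15899122, 0.60369698, 0.22157292]), 'tool_rot': array([ 1.28519124e-01,  9.91706439e-01, -1.03611366e-03, -3.15626670e-04]), 'ft_force': array([-0.53257283, -0.3714367 , -0.1601835 ]), 'moment': array([-0.00418071,  0.04830052,  0.01863694]), 'grip_width': 0.08700602370968798}
0.0187
side [[477.93134452333766, 0.0, 281.7411821999097], [0.0, 477.93134452333766, 214.1746954507517], [0.0, 0.0, 1.0]] [[0.8902, -0.2398, 0.3872, 0.0169], [-0.4554, -0.4548, 0.7654, -1.0968], [-0.0075, -0.8577, -0.5141, 0.7622], [0.0, 0.0, 0.0, 1.0]]
top [[442.4226508512028, 0.0, 270.98736598313957], [0.0, 442.4226508512028, 208.06472768341345], [0.0, 0.0, 1.0]] [[-0.02, -0.9919, 0.125, 0.4057], [-0.9998, 0.0192, -0.0076, -0.1264], [0.0051, -0.1252, -0.9921, 1.2199], [0.0, 0.0, 0.0, 1.0]]
```

View pics/side0.png

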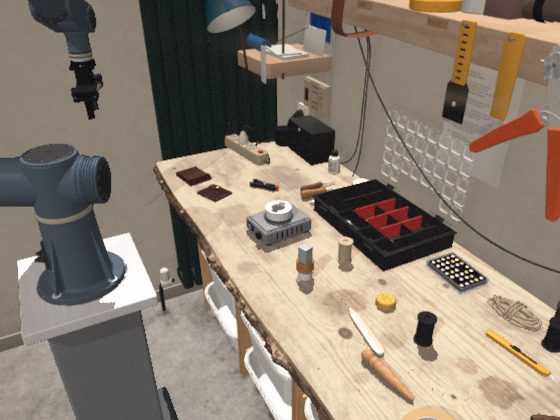

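View pics/top0.png

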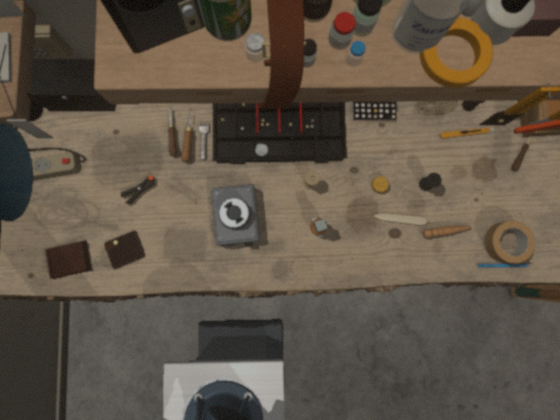

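The side view shows the head at about (305,262), the machine at (278,220) with its ring at (278,210), and the spool at (345,250). In the top view the head is at (319,227), the socket ring at (234,212) and the spool at (313,179). I'll zoom in on these.

```bash
python3 - <<'E'
import cv2,numpy as np
t=cv2.imread("pics/top0.png"); s=cv2.imread("pics/side0.png")
a=cv2.resize(t[180:250,200:270],(490,490),interpolation=cv2.INTER_CUBIC)
b=cv2.resize(t[205:245,295:340],(300,266),interpolation=cv2.INTER_CUBIC)
im=np.zeros((490,800,3),np.uint8); im[:,:490]=a; im[:266,495:795]=b
cv2.imwrite("pics/topz.png",im)
a=cv2.resize(s[190:250,240:330],(540,360),interpolation=cv2.INTER_CUBIC)
b=cv2.resize(s[235:290,285:325],(240,330),interpolation=cv2.INTER_CUBIC)
im=np.zeros((360,800,3),np.uint8); im[:,:540]=a; im[:330,550:790]=b
cv2.imwrite("pics/sidez.png",im)
E
```

```text
(no output)
```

View pics/topz.png

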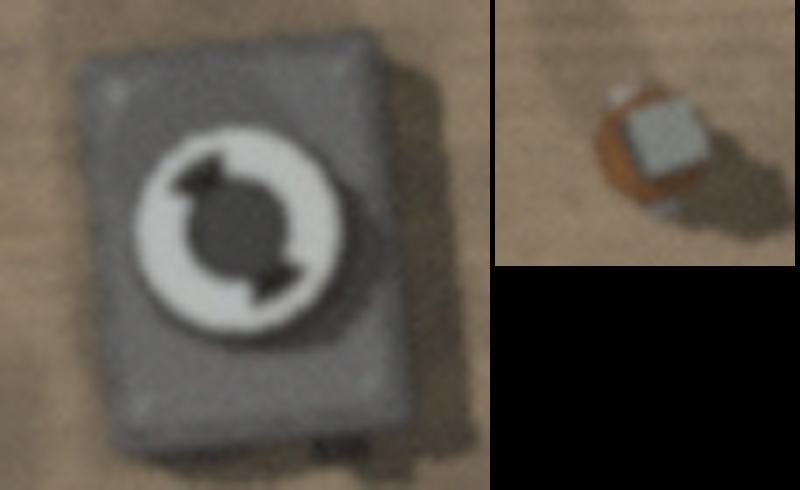

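View pics/sidez.png

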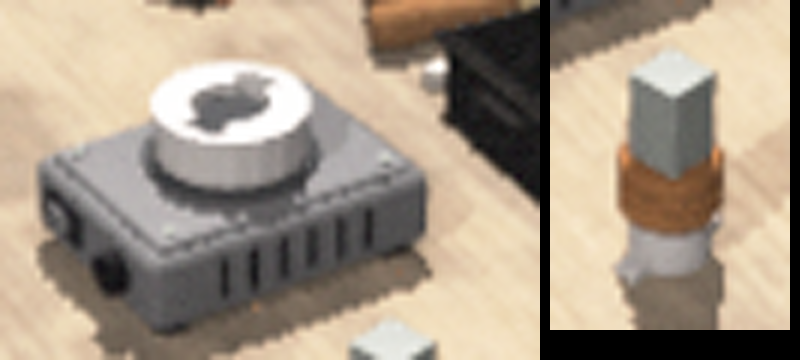

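```bash
cat > h.py <<'E'
import numpy as np,cv2
def load(n): return dict(np.load(n+".npz"))
def ray(c,uv):
    uv=np.atleast_2d(np.asarray(uv,float)); K=c["intrinsics"];T=c["extrinsics"]
    d=np.c_[(uv[:,0]-K[0,2])/K[0,0],(uv[:,1]-K[1,2])/K[1,1],np.ones(len(uv))]
    return T[:3,3],d@T[:3,:3].T
def onz(c,uv,z):
    o,d=ray(c,uv); return o+d*((z-o[2])/d[:,2])[:,None]
def tri(c1,u1,c2,u2):
    o1,d1=ray(c1,u1);o2,d2=ray(c2,u2);A=np.zeros((3,3));b=np.zeros(3)
    P=[]
    for o,d in((o1,d1[0]),(o2,d2[0])):
        d=d/np.linalg.norm(d);M=np.eye(3)-np.outer(d,d);A+=M;b+=M@o;P.append((o,d))
    X=np.linalg.solve(A,b)
    return X,[np.linalg.norm(np.cross(X-o,d)) for o,d in P]
def proj(c,X):
    X=np.atleast_2d(X);T=c["extrinsics"];p=(X-T[:3,3])@T[:3,:3];q=p@c["intrinsics"].T
    return q[:,:2]/q[:,2:]
E
python3 - <<'E'
from h import *
t=load("top0");s=load("side0")
out=[]
for n,c,roi in(("top",t,(215,195,255,230)),("side",s,(258,196,300,226))):
    im=c["color"];hsv=cv2.cvtColor(im,cv2.COLOR_RGB2HSV)
    x0,y0,x1,y1=roi
    g=hsv[y0:y1,x0:x1]
    print(n,"V pct",np.percentile(g[...,2],[5,25,50,75,95]))
    thr=145 if n=="top" else 235
    m=((g[...,2]>thr)&(g[...,1]<40)).astype(np.uint8)
    for r in m[::1]: print("".join("#" if v else "." for v in r))
E
```

```text
top V pct [ 56.    74.75  96.   144.   181.  ]
........................................
........................................
........................................
........................................
...............#########................
............##############..............
...........####.###########.............
.........####....###########............
........###.......###########...........
........##........############..........
.......##.............#########.........
......###...............#######.........
......###................#######........
......#####...............######........
.....######...............#######.......
.....######................######.......
.....######................######.......
.....######................######.......
.....######................######.......
.....######................######.......
.....######...............#######.......
.....#######...............#####........
.....#######................####........
......#######................###........
......#########..............##.........
.......##########...........
[... 1019 characters left out ...]
##..........
.........####..........########...........
...........###......##########............
............####...#########..............
...............#########..................
..........................................
..........................................
..........................................
..........................................
..........................................
..........................................
..........................................
..........................................
..........................................
..........................................
..........................................
..........................................
```

```bash
python3 - <<'E'
from h import *
t=load("top0");s=load("side0")
E={}
S=8
for n,c,roi,thr in(("top",t,(215,195,255,230),125),("side",s,(255,193,303,217),225)):
    x0,y0,x1,y1=roi
    g=cv2.cvtColor(c["color"],cv2.COLOR_RGB2GRAY)[y0:y1,x0:x1]
    G=cv2.resize(g,None,fx=S,fy=S,interpolation=cv2.INTER_CUBIC)
    m=(G>thr).astype(np.uint8)
    cs,h=cv2.findContours(m,cv2.RETR_CCOMP,cv2.CHAIN_APPROX_NONE)
    k=max(range(len(cs)),key=lambda i:cv2.contourArea(cs[i]))
    toimg=lambda p:(p.reshape(-1,2)+0.5)/S-0.5+[x0,y0]
    P=toimg(cs[k]); hull=cv2.convexHull(P.astype(np.float32))
    el=cv2.fitEllipse(P.astype(np.float32)); print(n,"ellipse",el)
    E[n]=el[0]
    W=onz(c,P,0.08)[:,:2]
    A=np.c_[2*W,np.ones(len(W))];x=np.linalg.lstsq(A,(W**2).sum(1),rcond=None)[0]
    cen=x[:2];r=np.sqrt(x[2]+cen@cen);print("circle@.08",cen,r, np.std(np.linalg.norm(W-cen,axis=1)))
    # slot: dark px in annulus
    yy,xx=np.mgrid[0:m.shape[0],0:m.shape[1]]
    Q=onz(c,toimg(np.c_[xx.ravel(),yy.ravel()]),0.08)[:,:2]-cen
    R=np.linalg.norm(Q,axis=1);dk=(m.ravel()==0)
    for lo,hi in((.0215,.0245),(.023,.027),(.0245,.0275)):
        sel=dk&(R>lo)&(R<hi);a=np.arctan2(Q[sel,1],Q[sel,0])
        print(lo,"slot angle",np.degrees(np.angle(np.exp(2j*a).mean())/2),"indiv",[np.degrees(np.angle(np.exp(1j*a[k]).mean())) for k in(np.cos(a-a[0])>0,np.cos(a-a[0])<0)], sel.sum())
X,e=tri(t,E["top"],s,E["side"]);print("socket",X,e)
E
```

```text
top ellipse ((233.29083251953125, 212.21173095703125), (28.795886993408203, 28.898300170898438), 66.67676544189453)
circle@.08 [ 0.54057591 -0.03715793] 0.03751231063379175 0.0002723864302300903
0.0215 slot angle 34.676747248565086 indiv [np.float64(33.85166594764914), np.float64(-144.4944049600213)] 1133
0.023 slot angle 34.627198554866844 indiv [np.float64(34.26168151273075), np.float64(-144.9998666586708)] 1608
0.0245 slot angle 34.69837384920202 indiv [np.float64(34.35785092907601), np.float64(-144.95786496744412)] 1242
side ellipse ((277.685791015625, 206.478271484375), (13.567338943481445, 26.707622528076172), 89.67118072509766)
circle@.08 [ 0.54030845 -0.03690909] 0.038455027907552945 0.000769731614975399
0.0215 slot angle 36.0212026424685 indiv [np.float64(31.311890594964538), np.float64(-139.1898465614795)] 489
0.023 slot angle 35.4594349600991 indiv [np.float64(31.775465073993825), np.float64(-141.18056262482332)] 655
0.0245 slot angle 35.37861863449995 indiv [np.float64(31.736578143114766), np.float64(-141.3341145672529)] 502
socket [ 0.54036838 -0.0370677   0.07953873] [np.float64(0.00011599342937297115), np.float64(0.00011599342937276679)]
```

```bash
python3 - <<'E'
from h import *
t=load("top0");s=load("side0")
for n,c,roi in(("top",t,(303,212,335,242)),("side",s,(290,236,322,286))):
    x0,y0,x1,y1=roi
    im=c["color"][y0:y1,x0:x1];h=cv2.cvtColor(im,cv2.COLOR_RGB2HSV)
    print(n)
    for k in (1,2):
        print("S" if k==1 else "V")
        for r in h[...,k]: print(" ".join("%3d"%v for v in r))
E
```

```text
top
S
 71  77  73  74  74  74  80  81  73  71  73  74  73  72  73  69  72  74  75  68  70  69  74  71  69  72  71  65  69  71  69  71
 70  76  72  76  78  76  73  70  74  74  73  73  72  74  71  74  73  69  73  72  73  66  70  71  76  69  70  67  67  67  68  71
 74  75  74  77  77  70  76  72  76  71  73  67  71  69  72  72  68  74  70  71  64  69  68  67  65  70  66  68  70  66  69  66
 74  71  69  71  75  74  67  67  70  70  65  73  63  65  70  63  64  71  67  72  67  67  66  66  64  70  65  61  66  67  70  71
 73  72  72  69  69  73  68  70  72  72  70  68  60  66  70  73  73  70  71  68  67  65  69  70  65  67  67  69  65  68  70  67
 74  73  76  69  73  74  69  73  66  65  57  56  53  58  71  75  76  79  73  71  69  71  71  68  70  66  69  65  69  65  67  72
 73  74  77  73  74  69  72  69  60  47  40  38  46  64  91  98  93  87  76  70  62  64  68  68  69  68  68  70  68  65  72  70
 72  74  72  73  73  71  68  68  56  37  31  40  56  96 111 109  99  81  58  44  45  55  65  69  68  69  64  64  68  66  67  64
 70  73  75  74  69  73  70  63  63  48  53  72  96  98  94  67  43  4
[... 18696 characters left out ...]
 141 129 120 120 120 116 125 216 228 228 232 239 238 229 229
240 240 241 241 239 238 175 141 170 139 127 124 129 127 125 124 122 116 116 115 118 118 120 121 222 231 230 230 235 239 235 228
238 240 242 242 241 238 201 141 146 127 123 123 128 131 130 128 122 121 118 120 117 121 122 118 220 235 237 232 231 233 239 236
240 240 240 240 240 241 238 163 120 122 124 128 126 132 129 133 126 126 122 119 118 115 119 115 212 232 236 235 232 228 236 240
240 241 241 240 239 240 239 169 121 121 122 124 125 128 131 133 133 130 125 118 117 114 117 119 211 226 231 234 232 228 230 237
242 241 241 240 238 240 239 203 143 121 119 121 121 125 127 130 130 130 129 125 117 117 118 158 218 227 227 229 231 230 227 231
```

```bash
python3 - <<'E'
from h import *
t=load("top0");s=load("side0")
S=8;C={}
def rc(c,roi,f):
    x0,y0,x1,y1=roi
    im=cv2.resize(c["color"][y0:y1,x0:x1],None,fx=S,fy=S,interpolation=cv2.INTER_CUBIC)
    m=f(cv2.cvtColor(im,cv2.COLOR_RGB2HSV)).astype(np.uint8)
    cs,_=cv2.findContours(m,cv2.RETR_EXTERNAL,cv2.CHAIN_APPROX_NONE)
    k=max(cs,key=cv2.contourArea); 
    return (k.reshape(-1,2)+.5)/S-.5+[x0,y0]
Pt=rc(t,(303,218,335,236),lambda h:(h[...,1]<38)&(h[...,2]>100))
Ps=rc(s,(290,241,322,255),lambda h:(h[...,1]<30)&(h[...,2]>175))
def cen(P):
    M=cv2.moments(P.astype(np.float32).reshape(-1,1,2));return M["m10"]/M["m00"],M["m01"]/M["m00"]
ct,cs_=cen(Pt),cen(Ps);print(ct,cs_)
print("tri",tri(t,ct,s,cs_))
for c,P in((t,Pt),(s,Ps)):
    W=(onz(c,P,.092)[:,:2]*1000).astype(np.float32)
    print(cv2.minAreaRect(W), onz(c,[cen(P)],.092))
# lugs: shading blobs in top; lug near (313.2,218.7)? and (321,236)
lug=[(313.3,219),(320.6,235.8)]
print(onz(t,lug,.006))
# shank bottom both in side
print(onz(s,[(297,279),(311.7,271.5)],.003))
# depth check
for c,p in((t,ct),(s,cs_)):
    z=c["range_z"][int(round(p[1])),int(round(p[0]))]; o,d=ray(c,[p]);print("depth pt",o+d[0]*z)
# housing rect (top view, z=.05)
h=cv2.cvtColor(t["color"],cv2.COLOR_RGB2HSV)
E
```

```text
(320.5673048048048, 224.79898291148288) (304.85721843535595, 246.65296712109063)
tri (array([ 0.50239275, -0.26117438,  0.09041605]), [np.float64(2.2710871834515214e-05), np.float64(2.271087183456174e-05)])
((502.2622985839844, -261.0681457519531), (25.246746063232422, 26.797805786132812), 19.707218170166016) [[ 0.50223651 -0.26097548  0.092     ]]
((501.067138671875, -263.3453369140625), (27.57992935180664, 25.780092239379883), 19.26302146911621) [[ 0.50127036 -0.26315059  0.092     ]]
[[ 0.52602882 -0.25173155  0.006     ]
 [ 0.47931397 -0.27029561  0.006     ]]
[[ 0.47803807 -0.26722467  0.003     ]
 [ 0.52621613 -0.25789705  0.003     ]]
depth pt [ 0.50230848 -0.26107581  0.09115925]
depth pt [ 0.50133389 -0.26304126  0.09191211]
```

```bash
python3 - <<'E'
from h import *
for n in("top0","side0"):
    c=load(n);v,u=np.mgrid[0:420,0:560];z=c["range_z"].ravel();ok=z>0
    o,d=ray(c,np.c_[u.ravel(),v.ravel()]);P=(o+d*z[:,None])[ok]
    print(n,"coarse obstacle max z (<0.9) grid: rows x .2...8, cols y .7..-.5")
    for x in np.arange(.1,.85,.1):
        print("%.1f"%x,[ "%.2f"%(lambda q:q.max() if len(q) else 0)(P[(abs(P[:,0]-x)<.05)&(abs(P[:,1]-y)<.05)&(P[:,2]<1.1),2]) for y in np.arange(.7,-.55,-.1)])
t=load("top0");s=load("side0")
print("spool top",onz(t,[(313,178)],.06),onz(s,[(345.5,241)],.06))
for p in((208,0),):pass
E
```

```text
top0 coarse obstacle max z (<0.9) grid: rows x .2...8, cols y .7..-.5
0.1 ['-0.78', '-0.78', '-0.79', '-0.79', '-0.78', '0.01', '0.12', '0.32', '0.28', '0.01', '-0.79', '-0.78', '-0.78']
0.2 ['-0.79', '-0.79', '-0.79', '-0.79', '-0.78', '-0.69', '-0.69', '-0.69', '-0.69', '-0.69', '-0.78', '-0.78', '-0.78']
0.3 ['-0.79', '0.01', '0.01', '0.01', '0.01', '0.01', '0.01', '0.00', '0.01', '0.01', '0.01', '0.00', '0.01']
0.4 ['0.00', '0.01', '0.02', '0.02', '0.01', '0.01', '0.01', '0.01', '0.01', '0.01', '0.01', '0.01', '0.01']
0.5 ['0.00', '0.01', '0.02', '0.02', '0.60', '0.60', '0.01', '0.08', '0.08', '0.09', '0.10', '0.01', '0.02']
0.6 ['-0.17', '0.00', '0.01', '0.01', '0.60', '0.60', '0.65', '0.65', '0.69', '0.69', '0.64', '0.66', '0.64']
0.7 ['0.00', '-0.00', '0.05', '0.45', '0.45', '0.02', '0.76', '0.77', '0.75', '0.74', '0.77', '0.76', '0.71']
0.8 ['0.00', '0.01', '0.13', '0.45', '0.13', '0.01', '0.65', '0.06', '0.64', '0.65', '0.66', '0.67', '0.03']
side0 coarse obstacle max z (<0.9) grid: rows x .2...8, cols y .7..-.5
0.1 ['0.00', '0.53', '0.60', '0.60', '-0.79', '0.00', '0.02', '
[... 205 characters left out ...]
, '0.00', '0.00', '0.00', '0.00', '0.00', '0.00', '0.00', '0.00']
0.4 ['0.56', '0.56', '0.01', '0.02', '0.01', '0.01', '0.01', '0.00', '0.00', '0.00', '0.00', '0.00', '0.00']
0.5 ['0.55', '0.56', '0.01', '0.54', '0.59', '0.59', '0.00', '0.08', '0.08', '0.09', '0.09', '0.01', '0.01']
0.6 ['0.54', '0.55', '0.04', '0.55', '0.59', '0.59', '0.61', '0.62', '0.63', '0.64', '0.64', '0.65', '0.64']
0.7 ['0.44', '0.47', '0.43', '0.45', '0.45', '0.02', '0.03', '0.06', '0.56', '0.56', '0.64', '0.65', '0.66']
0.8 ['0.54', '0.54', '0.55', '0.48', '0.12', '0.00', '0.52', '0.48', '0.36', '0.28', '0.22', '0.17', '0.63']
spool top [[ 0.63050041 -0.24887184  0.06      ]] [[ 0.63089129 -0.2501738   0.06      ]]
```

Emit:
send_rows(
  steps=[0.055, -0.043, -0.031, 0.007, 0.16, 0.055, -0.086, -0.062, 0.014, 0.32, 0.055, -0.13, -0.093, 0.02, 0.48, 0.055, -0.172, -0.124, 0.027, 0.65, 0.055, -0.214, -0.154, 0.034, 0.81, 0.055, -0.257, -0.185, 0.04, 0.97, 0.055, -0.257, -0.185, 0.04, 0.97],
  force=30,
)

```text
time: 0.98
position: [0.3622, 0.3567, 0.1813]
tool_rot: [0.578, 0.816, -0.002, 0.0]
ft_force: [0.1, 0.2, 0.7]
grip_width: 0.0552
```

```bash
cat >> h.py <<'E'
from scipy.spatial.transform import Rotation as Ro
def st(robot,targets=(),yaw=None):
    o=robot.get_obs();R=Ro.from_quat(o["tool_rot"]).as_matrix();p=o["position"]
    a=np.degrees(np.arctan2(R[1,1],R[0,1]))
    print("t %.2f pos %s tooly_yaw %.2f tilt %.4f F %s M %s w %.4f q6 %.3f"%(o["time"],np.round(p,4),a,R[2,2],np.round(o["ft_force"],2),np.round(o["moment"],3),o["grip_width"],o["q"][5]))
    for T in targets: print("  shift to",T,"->",np.round(R.T@(np.array(T)-p),4))
    if yaw is not None: print("  turn (tool z) to yaw",yaw,"=",np.round(np.radians(a-yaw),4))
    return o,R
E
python3 - <<'E'
from rig import robot
from h import *
st(robot,[(.502,-.262,.16)],19.6)
E
```

```text
t 0.97 pos [0.3622 0.3567 0.1813] tooly_yaw 19.33 tilt -1.0000 F [0.07 0.18 0.65] M [-0.092  0.063 -0.042] w 0.0552 q6 0.222
  shift to (0.502, -0.262, 0.16) -> [-0.63   -0.0728  0.0229]
  turn (tool z) to yaw 19.6 = -0.0048
```

Emit:
send_rows(
  steps=[0.055, -0.06, -0.007, 0.0, 0, 0.055, -0.12, -0.014, 0.0, 0, 0.055, -0.18, -0.021, 0.0, 0, 0.055, -0.24, -0.028, 0.0, 0, 0.055, -0.3, -0.035, 0.0, 0, 0.055, -0.36, -0.042, 0.0, 0, 0.055, -0.42, -0.049, 0.0, 0, 0.055, -0.48, -0.056, 0.0, 0],
)

```text
time: 1.98
position: [0.4687, -0.1156, 0.1826]
tool_rot: [0.578, 0.816, -0.001, 0.0]
ft_force: [0.7, -0.8, 0.3]
grip_width: 0.0549
```

```bash
python3 - <<'E'
from rig import robot
from h import *
st(robot,[(.502,-.262,.15)],19.6)
E
```

```text
t 1.98 pos [ 0.4687 -0.1156  0.1826] tooly_yaw 19.43 tilt -1.0000 F [ 0.74 -0.76  0.27] M [-0.123 -0.055  0.025] w 0.0549 q6 -0.809
  shift to (0.502, -0.262, 0.15) -> [-0.1491 -0.0173  0.0329]
  turn (tool z) to yaw 19.6 = -0.0029
```

Emit:
send_rows(
  steps=[0.055, -0.05, -0.006, 0.005, 0, 0.055, -0.1, -0.012, 0.01, 0, 0.055, -0.149, -0.0173, 0.015, -0.003, 0.055, -0.149, -0.0173, 0.033, -0.003, 0.055, -0.149, -0.0173, 0.033, -0.003],
)

```text
time: 2.6
position: [0.5012, -0.2605, 0.1484]
tool_rot: [0.576, 0.817, -0.001, -0.002]
ft_force: [0.3, -0.3, -0.0]
grip_width: 0.0551
```

```bash
python3 - <<'E'
from rig import robot,cams
from h import *
st(robot,[(.502,-.262,.053)],19.6)
for n in("side","top"):
    c=cams.camera(n);np.savez(n+"1.npz",**c)
    r=(slice(195,305),slice(245,365)) if n=="side" else (slice(165,285),slice(250,390))
    cv2.imwrite(f"pics/{n}1.png",cv2.resize(c["color"][r][:,:,::-1],None,fx=5,fy=5,interpolation=cv2.INTER_CUBIC))
E
```

```text
t 2.60 pos [ 0.5012 -0.2605  0.1484] tooly_yaw 19.66 tilt -1.0000 F [ 0.32 -0.25 -0.  ] M [-0.029  0.045 -0.002] w 0.0551 q6 -1.017
  shift to (0.502, -0.262, 0.053) -> [-0.0019  0.0006  0.0954]
  turn (tool z) to yaw 19.6 = 0.001
```

View pics/side1.png

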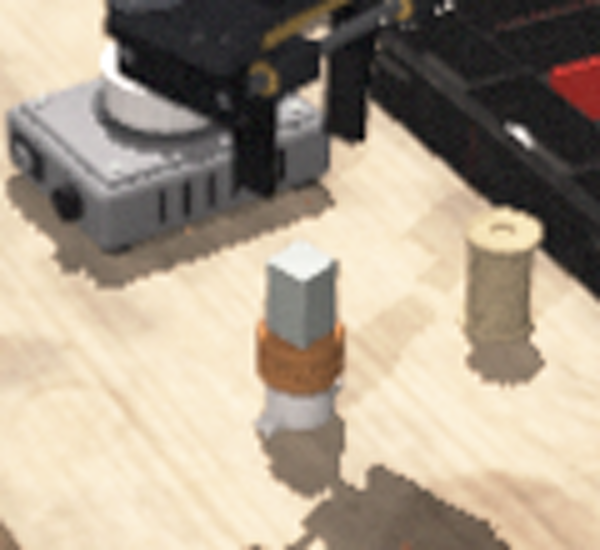

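View pics/top1.png

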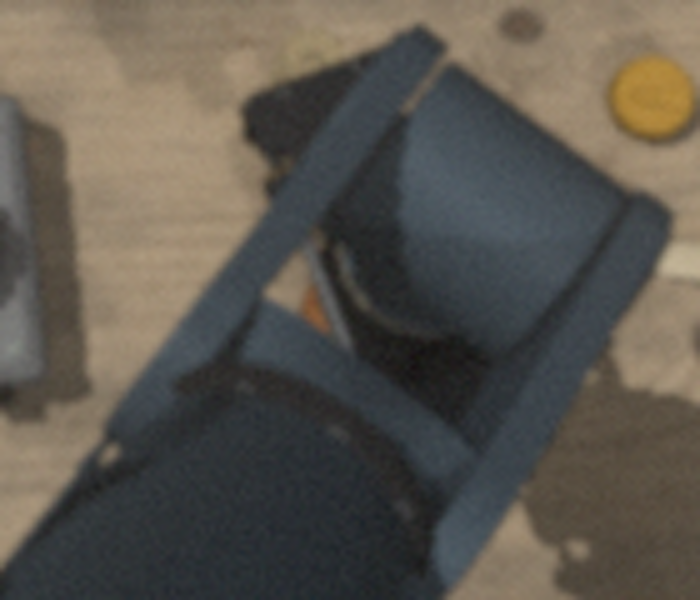

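Side view: the open fingers are above and behind the head, with tips at about full-image (296,233) and (314,223). The head still stands at (305,262). The arm hides it in the top view. I'll check the side-view tip midpoint against the reported TCP.

```bash
python3 - <<'E'
from h import *
s=load("side1")
print(proj(s,[(.5012,-.2605,.1484),(.502,-.2617,.092),(.5013,-.263,.092)]))
m=onz(s,[(296.4,233),(314.,222.6),(305.2,227.8)],.1484);print(m)
E
```

```text
[[304.69632812 226.69857287]
 [304.82522763 246.27384132]
 [304.83748403 246.61857693]]
[[ 0.47047455 -0.27541902  0.1484    ]
 [ 0.53025639 -0.25487023  0.1484    ]
 [ 0.49985548 -0.26531992  0.1484    ]]
```

Emit:
send_rows(
  steps=[0.055, -0.0015, 0.0003, 0.03, 0, 0.055, -0.0015, 0.0003, 0.05, 0, 0.055, -0.0015, 0.0003, 0.07, 0, 0.055, -0.0015, 0.0003, 0.085, 0, 0.055, -0.0015, 0.0003, 0.0945, 0, 0.055, -0.0015, 0.0003, 0.0945, 0],
)

```text
time: 3.45
position: [0.5025, -0.2616, 0.0551]
tool_rot: [0.575, 0.818, -0.001, -0.001]
ft_force: [-0.1, 0.2, 0.2]
grip_width: 0.0548
```

```bash
python3 - <<'E'
from rig import robot,cams
from h import *
st(robot,[(.502,-.262,.053)],19.6)
E
```

```text
t 3.45 pos [ 0.5025 -0.2616  0.0551] tooly_yaw 19.74 tilt -1.0000 F [-0.14  0.21  0.17] M [-0.081  0.029 -0.008] w 0.0548 q6 -1.018
  shift to (0.502, -0.262, 0.053) -> [-0.0002 -0.0006  0.0021]
  turn (tool z) to yaw 19.6 = 0.0024
```

Emit:
send_rows(
  steps=[0.04, 0, -0.0003, 0.0015, 0, 0.03, 0, -0.0003, 0.0015, 0, 0.024, 0, -0.0003, 0.0015, 0, 0.02, 0, -0.0003, 0.0015, 0, 0.02, 0, -0.0003, 0.0015, 0, 0.02, 0, -0.0003, 0.0015, 0],
  force=40,
)

```text
time: 4.2
position: [0.5024, -0.2619, 0.0539]
tool_rot: [0.575, 0.818, -0.001, -0.001]
ft_force: [0.5, 0.1, 2.6]
grip_width: 0.0256
```

```bash
python3 - <<'E'
from rig import robot,cams
from h import *
st(robot,[(.5404,-.037,.14)],34.6)
E
```

```text
t 4.20 pos [ 0.5024 -0.2619  0.0539] tooly_yaw 19.74 tilt -1.0000 F [0.46 0.15 2.58] M [-0.042 -0.026  0.01 ] w 0.0256 q6 -1.018
  shift to (0.5404, -0.037, 0.14) -> [ 0.1988  0.1115 -0.0865]
  turn (tool z) to yaw 34.6 = -0.2594
```

Emit:
send_rows(
  steps=[0.02, 0, 0, -0.02, 0, 0.02, 0, 0, -0.05, 0, 0.02, 0, 0, -0.09, 0, 0.02, 0, 0, -0.125, 0, 0.02, 0.05, 0.028, -0.125, -0.06, 0.02, 0.1, 0.056, -0.125, -0.13, 0.02, 0.15, 0.084, -0.125, -0.2, 0.02, 0.19, 0.107, -0.12, -0.26],
)

```text
time: 5.2
position: [0.5389, -0.0446, 0.1733]
tool_rot: [0.463, 0.886, -0.001, -0.001]
ft_force: [2.0, 0.0, -1.0]
grip_width: 0.0258
```

```bash
python3 - <<'E'
from rig import robot,cams
from h import *
st(robot,[(.5404,-.037,.15)],34.6)
for n in("side","top"):
    c=cams.camera(n);np.savez(n+"2.npz",**c)
    r=(slice(140,250),slice(220,350)) if n=="side" else (slice(150,270),slice(170,300))
    cv2.imwrite(f"pics/{n}2.png",cv2.resize(c["color"][r][:,:,::-1],None,fx=5,fy=5,interpolation=cv2.INTER_CUBIC))
E
```

```text
t 5.20 pos [ 0.5389 -0.0446  0.1733] tooly_yaw 34.78 tilt -1.0000 F [ 1.99  0.05 -1.04] M [-0.028 -0.03  -0.003] w 0.0258 q6 -0.894
  shift to (0.5404, -0.037, 0.15) -> [0.0054 0.0056 0.0233]
  turn (tool z) to yaw 34.6 = 0.0032
```

View pics/side2.png

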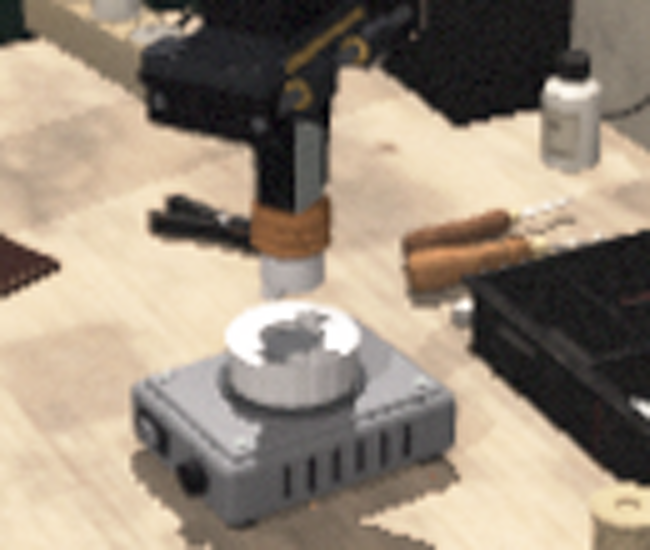

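View pics/top2.png

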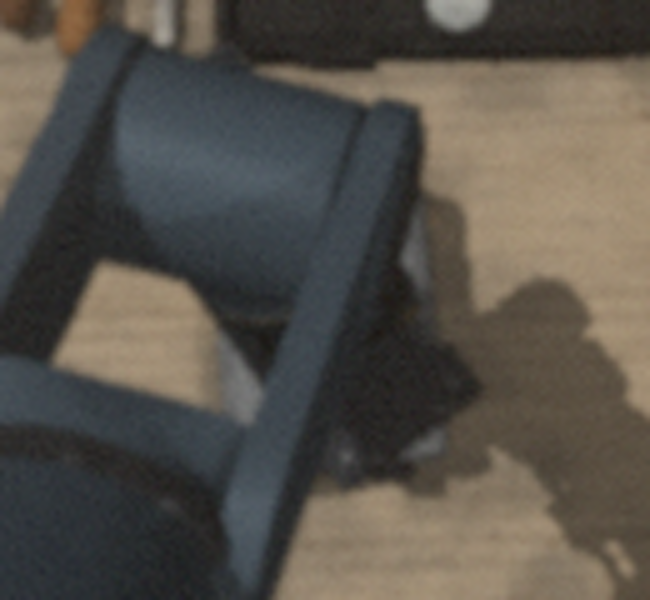

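Side view: the head hangs upright above the ring. The barrel spans full-image columns 270–286 at row about 185, a lug shows at (276,198), and the ring centre is at (278,207). I'll compare the barrel columns with the TCP.

```bash
python3 - <<'E'
from h import *
s=load("side2")
h=cv2.cvtColor(s["color"],cv2.COLOR_RGB2HSV)
m=(h[...,1]>90)&(h[...,2]>60);m[:178]=0;m[194:]=0;m[:,:262]=0;m[:,:]&=(np.arange(560)<295)[None]
for v in range(180,192): 
    u=np.where(m[v])[0]; 
    if len(u): print(v,u.min(),u.max(),(u.min()+u.max())/2)
p=np.array([.5389,-.0446,.1733])
for dz in(-.002,-.0169,-.03): print(proj(s,p+[0,0,dz]))
tx=np.array([-np.sin(np.radians(34.8)),np.cos(np.radians(34.8)),0])
print("px per mm tool x",proj(s,p+tx*.001)-proj(s,p))
E
```

```text
180 270 285 277.5
181 270 285 277.5
182 270 285 277.5
183 270 285 277.5
184 270 285 277.5
185 270 285 277.5
186 270 285 277.5
187 270 285 277.5
188 270 285 277.5
189 271 284 277.5
190 273 283 278.0
191 276 279 277.5
[[278.08674732 178.84986454]]
[[278.14824434 183.68610761]]
[[278.20172508 187.89193496]]
px per mm tool x [[-0.32051061 -0.0750822 ]]
```

Emit:
send_rows(
  steps=[0.02, 0.0051, 0.0058, 0.01, 0.003, 0.02, 0.0051, 0.0058, 0.02, 0.003, 0.02, 0.0051, 0.0058, 0.03, 0.003, 0.02, 0.0051, 0.0058, 0.035, 0.003, 0.02, 0.0051, 0.0058, 0.035, 0.003, 0.02, 0.0051, 0.0058, 0.035, 0.003],
)

```text
time: 6.05
position: [0.5399, -0.0348, 0.1377]
tool_rot: [0.464, 0.886, -0.001, -0.002]
ft_force: [0.1, -0.1, -1.3]
grip_width: 0.0254
```

```bash
python3 - <<'E'
from rig import robot,cams
from h import *
st(robot,[(.5406,-.0373,.134)],34.6)
c=cams.camera("side");np.savez("side3.npz",**c)
cv2.imwrite("pics/side3.png",cv2.resize(c["color"][150:250,230:330][:,:,::-1],None,fx=6,fy=6,interpolation=cv2.INTER_CUBIC))
st(robot)
E
```

```text
t 6.05 pos [ 0.5399 -0.0348  0.1377] tooly_yaw 34.76 tilt -1.0000 F [ 0.13 -0.12 -1.27] M [-0.101  0.006  0.01 ] w 0.0254 q6 -0.877
  shift to (0.5406, -0.0373, 0.134) -> [-0.0024 -0.0008  0.0037]
  turn (tool z) to yaw 34.6 = 0.0028
t 6.10 pos [ 0.5399 -0.0347  0.1379] tooly_yaw 34.77 tilt -1.0000 F [ 0.47 -0.34 -1.79] M [-0.042  0.012 -0.001] w 0.0257 q6 -0.877
```

View pics/side3.png

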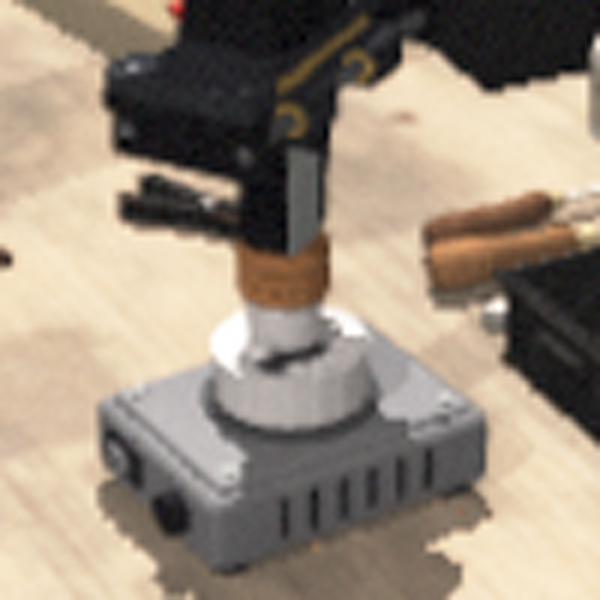

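Side view: the lugs sit just above the rim, with the near lug at about full-image (273,210), in line with the dark near slot. I'll measure the ring and barrel columns precisely.

```bash
python3 - <<'E'
from h import *
s=load("side3");s0=load("side0")
def edges(row):
    g=np.gradient(row.astype(float));return g
# ring cylinder width in side0, rows 208-214: bright low-sat
for c,nm in((s0,"s0"),(s,"s3")):
    h=cv2.cvtColor(c["color"],cv2.COLOR_RGB2HSV)
    for v in range(208,218,3):
        print(nm,v,h[v,260:300,2].tolist())
h=cv2.cvtColor(s["color"],cv2.COLOR_RGB2HSV)
for v in(192,195,198): print(v,h[v,264:292,1].tolist())
print(proj(s,[(.5405,-.0371,.08),(.5399,-.0348,.12),(.5406,-.0373,.12)]))
print([ (round(a,2),round(b,2)) for a,b in proj(s,[(.5405,-.0371,.08),(.5405,-.0371,.07)])])
E
```

```text
s0 208 [236, 234, 235, 235, 236, 248, 254, 254, 255, 255, 255, 250, 178, 113, 109, 108, 109, 110, 106, 109, 107, 105, 108, 143, 225, 253, 254, 254, 254, 254, 253, 219, 161, 156, 156, 158, 161, 181, 207, 219]
s0 211 [223, 201, 200, 182, 176, 166, 154, 187, 234, 251, 251, 241, 224, 176, 125, 120, 121, 205, 253, 255, 254, 254, 254, 255, 255, 254, 253, 251, 224, 150, 114, 119, 151, 156, 157, 157, 156, 157, 173, 177]
s0 214 [182, 179, 181, 159, 121, 108, 141, 163, 169, 170, 172, 172, 173, 174, 174, 175, 174, 174, 171, 168, 164, 161, 165, 156, 147, 145, 148, 134, 126, 125, 117, 105, 95, 139, 157, 157, 162, 174, 179, 181]
s0 217 [185, 180, 179, 155, 107, 80, 86, 147, 161, 169, 173, 175, 173, 174, 174, 172, 172, 173, 176, 167, 162, 162, 162, 154, 146, 149, 147, 137, 121, 114, 82, 96, 84, 161, 180, 175, 180, 181, 178, 181]
s3 208 [243, 241, 242, 242, 242, 251, 255, 255, 255, 254, 214, 193, 203, 196, 164, 126, 117, 123, 118, 95, 78, 55, 45, 66, 123, 163, 173, 174, 181, 173, 166, 162, 162, 163, 166, 168, 168, 190, 217, 225]
s3 211 [232, 216, 208, 193, 188, 170, 160, 196, 240, 221, 180, 171, 149
[... 410 characters left out ...]
0, 187, 183, 184, 179, 181, 184, 175, 172, 172, 177, 162, 156, 155, 157, 145, 135, 125, 91, 61, 71, 172, 187, 190, 188, 188, 189, 190]
192 [54, 53, 57, 53, 58, 97, 150, 149, 150, 141, 138, 139, 134, 117, 49, 91, 145, 147, 153, 147, 126, 60, 49, 52, 56, 59, 53, 49]
195 [49, 52, 51, 56, 54, 89, 135, 146, 145, 145, 147, 147, 150, 145, 147, 145, 147, 148, 143, 144, 145, 66, 55, 54, 52, 54, 53, 56]
198 [48, 47, 47, 47, 48, 71, 112, 142, 148, 141, 147, 146, 144, 141, 145, 144, 145, 144, 147, 139, 92, 65, 61, 54, 55, 52, 51, 52]
[[277.77057031 206.32846628]
 [277.04661575 193.71038999]
 [277.66742223 194.03002689]]
[(np.float64(277.77), np.float64(206.33)), (np.float64(277.81), np.float64(209.35))]
```

Emit:
send_rows(
  steps=[0.02, -0.0025, -0.0009, 0, 0.0, 0.02, -0.0025, -0.0009, 0, 0.0, 0.02, -0.0025, -0.0009, 0.002, 0.0, 0.02, -0.0025, -0.0009, 0.003, 0.0, 0.02, -0.0025, -0.0009, 0.004, 0.0, 0.02, -0.0025, -0.0009, 0.005, 0.0],
)

```text
time: 6.85
position: [0.5406, -0.0373, 0.1328]
tool_rot: [0.463, 0.886, -0.001, -0.002]
ft_force: [0.6, 0.0, -0.4]
grip_width: 0.0263
```

```bash
python3 - <<'E'
from rig import robot,cams
from h import *
st(robot,[(.5407,-.0374,.130)],34.6)
E
```

```text
t 6.85 pos [ 0.5406 -0.0373  0.1328] tooly_yaw 34.77 tilt -1.0000 F [ 0.6   0.02 -0.43] M [-0.05   0.051  0.02 ] w 0.0263 q6 -0.882
  shift to (0.5407, -0.0374, 0.13) -> [-0.0002  0.      0.0028]
  turn (tool z) to yaw 34.6 = 0.003
```

Emit:
send_rows(
  steps=[0.02, 0, 0, 0.001, 0.0, 0.02, 0, 0, 0.002, 0.0, 0.02, 0, 0, 0.003, 0.0, 0.02, 0, 0, 0.003, 0.0],
)

```text
time: 7.35
position: [0.5405, -0.0373, 0.1297]
tool_rot: [0.464, 0.886, -0.001, -0.002]
ft_force: [0.2, 0.1, -1.5]
grip_width: 0.0255
```

```bash
python3 - <<'E'
from rig import robot,cams
from h import *
st(robot,[(.5407,-.0374,.127)],34.6)
E
```

```text
t 7.35 pos [ 0.5405 -0.0373  0.1297] tooly_yaw 34.77 tilt -1.0000 F [ 0.18  0.07 -1.5 ] M [-0.067  0.041 -0.019] w 0.0255 q6 -0.882
  shift to (0.5407, -0.0374, 0.127) -> [-0.0002  0.0001  0.0027]
  turn (tool z) to yaw 34.6 = 0.003
```

The lugs are in the slots, 4 mm below the rim with no load. Next I press on, gently.

Emit:
send_rows(
  steps=[0.02, 0, 0, 0.001, 0.0, 0.02, 0, 0, 0.002, 0.0, 0.02, 0, 0, 0.003, 0.0, 0.02, 0, 0, 0.004, 0.0, 0.02, 0, 0, 0.005, 0.0, 0.02, 0, 0, 0.005, 0.0],
)

```text
time: 8.1
position: [0.5406, -0.0373, 0.1249]
tool_rot: [0.463, 0.886, -0.001, -0.002]
ft_force: [-1.4, -0.8, 4.9]
grip_width: 0.0259
```

```bash
python3 - <<'E'
from rig import robot,cams
from h import *
st(robot,[(.5407,-.0374,.118)],34.6)
E
```

```text
t 8.10 pos [ 0.5406 -0.0373  0.1249] tooly_yaw 34.77 tilt -1.0000 F [-1.43 -0.84  4.95] M [ 0.038  0.291 -0.057] w 0.0259 q6 -0.882
  shift to (0.5407, -0.0374, 0.118) -> [-0.0002  0.      0.0069]
  turn (tool z) to yaw 34.6 = 0.0031
```

Emit:
send_rows(
  steps=[0.02, 0, 0, 0.0015, 0.0, 0.02, 0, 0, 0.003, 0.0, 0.02, 0, 0, 0.0045, 0.0, 0.02, 0, 0, 0.006, 0.0, 0.02, 0, 0, 0.007, 0.0, 0.02, 0, 0, 0.007, 0.0],
)

```text
time: 8.85
position: [0.5407, -0.0373, 0.1188]
tool_rot: [0.463, 0.886, -0.001, -0.002]
ft_force: [-3.1, 1.1, 9.2]
grip_width: 0.0259
```

```bash
python3 - <<'E'
from rig import robot,cams
from h import *
st(robot,[(.5407,-.0374,.118)],34.6)
E
```

```text
t 8.85 pos [ 0.5407 -0.0373  0.1188] tooly_yaw 34.78 tilt -1.0000 F [-3.08  1.06  9.17] M [0.028 0.516 0.02 ] w 0.0259 q6 -0.882
  shift to (0.5407, -0.0374, 0.118) -> [-0.0001 -0.      0.0008]
  turn (tool z) to yaw 34.6 = 0.0031
```

Emit:
send_rows(
  steps=[0.02, 0, 0, 0.001, 0.0, 0.02, 0, 0, 0.0018, 0.0, 0.02, 0, 0, 0.0018, 0.0, 0.02, 0, 0, 0.0018, 0.05, 0.02, 0, 0, 0.0018, 0.1, 0.02, 0, 0, 0.0018, 0.15, 0.02, 0, 0, 0.0018, 0.2],
)

```text
time: 9.72
position: [0.5422, -0.0376, 0.1184]
tool_rot: [0.55, 0.835, -0.0, -0.0]
ft_force: [-1.0, 1.6, 9.8]
grip_width: 0.0257
```

```bash
python3 - <<'E'
from rig import robot,cams
from h import *
st(robot,[(.5407,-.0374,.1172)],34.7-85)
E
```

```text
t 9.72 pos [ 0.5422 -0.0376  0.1184] tooly_yaw 23.24 tilt -1.0000 F [-1.05  1.59  9.83] M [-0.075  0.228  0.044] w 0.0257 q6 -0.680
  shift to (0.5407, -0.0374, 0.1172) -> [ 0.0008 -0.0013  0.0012]
  turn (tool z) to yaw -50.3 = 1.2836
```

Emit:
send_rows(
  steps=[0.02, 0.0006, -0.001, 0.001, 0.1, 0.02, 0.0008, -0.0013, 0.0012, 0.2, 0.02, 0.0008, -0.0013, 0.0012, 0.3, 0.02, 0.0008, -0.0013, 0.0012, 0.4, 0.02, 0.0008, -0.0013, 0.0012, 0.5, 0.02, 0.0008, -0.0013, 0.0012, 0.6, 0.02, 0.0008, -0.0013, 0.0012, 0.7, 0.02, 0.0008, -0.0013, 0.0012, 0.7],
)

```text
time: 10.72
position: [0.5427, -0.0386, 0.1187]
tool_rot: [0.803, 0.596, 0.001, 0.002]
ft_force: [-0.5, -1.4, 9.3]
grip_width: 0.0255
```

```bash
python3 - <<'E'
from rig import robot,cams
from h import *
st(robot,[(.5407,-.0374,.1172)],34.7-85)
E
```

```text
t 10.72 pos [ 0.5427 -0.0386  0.1187] tooly_yaw -16.86 tilt -1.0000 F [-0.5  -1.44  9.3 ] M [-0.475  0.387 -0.014] w 0.0255 q6 0.020
  shift to (0.5407, -0.0374, 0.1172) -> [ 0.0006 -0.0022  0.0015]
  turn (tool z) to yaw -50.3 = 0.5836
```

Emit:
send_rows(
  steps=[0.02, 0.0003, -0.001, 0.001, 0.1, 0.02, 0.0003, -0.001, 0.0015, 0.2, 0.02, 0.0003, -0.001, 0.0015, 0.3, 0.02, 0.0003, -0.001, 0.0015, 0.4, 0.02, 0.0003, -0.001, 0.0015, 0.46, 0.02, 0.0003, -0.001, 0.0015, 0.46],
)

```text
time: 11.48
position: [0.5425, -0.0387, 0.1184]
tool_rot: [0.918, 0.397, 0.002, 0.003]
ft_force: [-1.7, -0.4, 10.1]
grip_width: 0.0258
```

```bash
python3 - <<'E'
from rig import robot,cams
from h import *
st(robot,[(.5407,-.0374,.1172)],34.7-85)
E
```

```text
t 11.47 pos [ 0.5425 -0.0387  0.1184] tooly_yaw -43.20 tilt -1.0000 F [-1.7  -0.43 10.07] M [-0.212  0.649  0.019] w 0.0258 q6 0.481
  shift to (0.5407, -0.0374, 0.1172) -> [-0.0003 -0.0022  0.0012]
  turn (tool z) to yaw -50.3 = 0.1239
```

Emit:
send_rows(
  steps=[0.02, 0, 0, 0.001, 0.04, 0.02, 0, 0, 0.001, 0.08, 0.02, 0, 0, 0.001, 0.1, 0.02, 0, 0, 0.001, 0.12, 0.02, 0, 0, 0.001, 0.12],
)

```text
time: 12.1
position: [0.5424, -0.0389, 0.1184]
tool_rot: [0.94, 0.342, 0.002, 0.003]
ft_force: [-2.5, 0.7, 11.5]
grip_width: 0.0255
```

```bash
python3 - <<'E'
from rig import robot,cams
from h import *
st(robot,[(.5407,-.0374,.1172)],34.7-85)
E
```

```text
t 12.10 pos [ 0.5424 -0.0389  0.1184] tooly_yaw -50.05 tilt -1.0000 F [-2.48  0.68 11.48] M [-0.044  0.847  0.079] w 0.0255 q6 0.601
  shift to (0.5407, -0.0374, 0.1172) -> [-0.0004 -0.0023  0.0012]
  turn (tool z) to yaw -50.3 = 0.0044
```

Emit:
send_rows(
  steps=[0.02, 0, 0, 0.0005, 0.02, 0.02, 0, 0, 0.0005, 0.04, 0.02, 0, 0, 0.0005, 0.04],
)

```text
time: 12.48
position: [0.5422, -0.0391, 0.1187]
tool_rot: [0.946, 0.323, 0.002, 0.003]
ft_force: [-2.6, -0.5, 9.9]
grip_width: 0.0256
```

```bash
python3 - <<'E'
from rig import robot,cams
from h import *
st(robot,[(.5407,-.0374,.1172)],34.7-85)
E
```

```text
t 12.47 pos [ 0.5422 -0.0391  0.1187] tooly_yaw -52.31 tilt -1.0000 F [-2.56 -0.47  9.87] M [0.009 0.768 0.111] w 0.0256 q6 0.640
  shift to (0.5407, -0.0374, 0.1172) -> [-0.0001 -0.0023  0.0015]
  turn (tool z) to yaw -50.3 = -0.035
```

Emit:
send_rows(
  steps=[0.02, 0, 0, 0.0008, 0.02, 0.02, 0, 0, 0.0008, 0.04, 0.02, 0, 0, 0.0008, 0.04],
)

```text
time: 12.85
position: [0.5419, -0.0393, 0.1187]
tool_rot: [0.952, 0.305, 0.001, 0.003]
ft_force: [-2.4, -0.3, 9.6]
grip_width: 0.0257
```

```bash
python3 - <<'E'
from rig import robot,cams
from h import *
st(robot,[(.5407,-.0374,.1172)],34.7-85)
E
```

```text
t 12.85 pos [ 0.5419 -0.0393  0.1187] tooly_yaw -54.52 tilt -1.0000 F [-2.35 -0.28  9.56] M [-0.004  0.89   0.244] w 0.0257 q6 0.680
  shift to (0.5407, -0.0374, 0.1172) -> [ 0.0002 -0.0022  0.0015]
  turn (tool z) to yaw -50.3 = -0.0736
```

Emit:
send_rows(
  steps=[0.02, 0, 0, 0.0008, 0.02, 0.02, 0, 0, 0.0008, 0.04, 0.02, 0, 0, 0.0008, 0.04],
)

```text
time: 13.22
position: [0.5417, -0.0393, 0.1187]
tool_rot: [0.958, 0.287, 0.001, 0.004]
ft_force: [-3.1, 0.7, 9.7]
grip_width: 0.0257
```

```bash
python3 - <<'E'
from rig import robot,cams
from h import *
st(robot,[(.5407,-.0374,.1172)],34.7-85)
c=cams.camera("side");np.savez("side4.npz",**c)
cv2.imwrite("pics/side4.png",cv2.resize(c["color"][150:250,230:330][:,:,::-1],None,fx=6,fy=6,interpolation=cv2.INTER_CUBIC))
st(robot)
E
```

```text
t 13.22 pos [ 0.5417 -0.0393  0.1187] tooly_yaw -56.67 tilt -1.0000 F [-3.06  0.66  9.65] M [0.084 0.736 0.505] w 0.0257 q6 0.718
  shift to (0.5407, -0.0374, 0.1172) -> [ 0.0002 -0.0022  0.0015]
  turn (tool z) to yaw -50.3 = -0.1111
t 13.28 pos [ 0.5417 -0.0393  0.1187] tooly_yaw -56.66 tilt -1.0000 F [-2.06  0.6   9.43] M [0.163 0.704 0.492] w 0.0257 q6 0.718
```

View pics/side4.png

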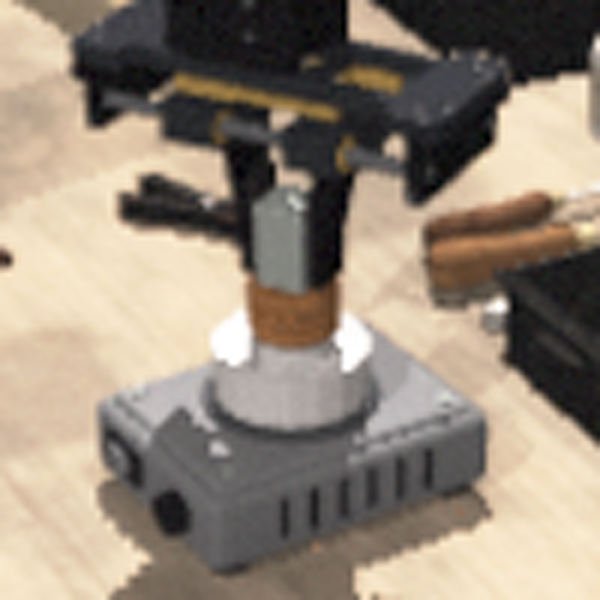

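Side view: the barrel now sits close to the rim and the head has turned. The moment rose steadily to 0.5 N m over the last steps, so this is the end stop. I'll ease off the twist, let the spring raise the head in the grip, then open.

Emit:
send_rows(
  steps=[0.02, 0, 0, 0.0, -0.03, 0.02, 0, 0, 0, -0.03, 0.02, 0, 0, -0.001, -0.03, 0.02, 0, 0, -0.002, -0.03, 0.02, 0, 0, -0.003, -0.03, 0.02, 0, 0, -0.003, -0.03],
)

```text
time: 14.02
position: [0.5417, -0.0393, 0.1217]
tool_rot: [0.954, 0.301, 0.001, 0.004]
ft_force: [-0.2, 0.7, 1.8]
grip_width: 0.0259
```

```bash
python3 - <<'E'
from rig import robot,cams
from h import *
st(robot)
E
```

```text
t 14.03 pos [ 0.5417 -0.0393  0.1217] tooly_yaw -54.94 tilt -1.0000 F [-0.24  0.71  1.78] M [0.06  0.363 0.244] w 0.0259 q6 0.688
```

Emit:
send_rows(
  steps=[0.02, 0, 0, -0.0005, 0, 0.02, 0, 0, -0.0007, -0.01, 0.02, 0, 0, -0.0007, -0.01],
)

```text
time: 14.4
position: [0.5417, -0.0393, 0.1224]
tool_rot: [0.952, 0.306, 0.001, 0.004]
ft_force: [-0.5, 0.0, 0.7]
grip_width: 0.0258
```

```bash
python3 - <<'E'
from rig import robot,cams
from h import *
st(robot)
E
```

```text
t 14.40 pos [ 0.5417 -0.0393  0.1224] tooly_yaw -54.37 tilt -1.0000 F [-0.51  0.02  0.74] M [0.068 0.247 0.151] w 0.0258 q6 0.678
```

Emit:
send_rows(
  steps=[0.03, 0, 0, 0, 0, 0.04, 0, 0, 0, 0, 0.055, 0, 0, 0, 0, 0.06, 0, 0, 0, 0, 0.06, 0, 0, 0, 0],
)

```text
time: 15.02
position: [0.5417, -0.0393, 0.1224]
tool_rot: [0.952, 0.306, 0.001, 0.004]
ft_force: [-0.7, 0.0, -0.7]
grip_width: 0.0576
```

Emit:
send_rows(
  steps=[0.06, 0, 0, -0.02, 0, 0.06, 0, 0, -0.06, 0, 0.06, 0, 0, -0.1, 0, 0.06, 0, 0, -0.12, 0],
)

```text
time: 15.52
position: [0.5421, -0.0387, 0.2448]
tool_rot: [0.952, 0.306, 0.003, 0.005]
ft_force: [1.4, -0.3, -0.7]
grip_width: 0.06
```

```bash
python3 - <<'E'
from rig import robot,cams
from h import *
st(robot,[(.40,.30,.24)])
E
```

```text
t 15.53 pos [ 0.5421 -0.0387  0.2448] tooly_yaw -54.37 tilt -0.9999 F [ 1.38 -0.33 -0.68] M [-0.121  0.128 -0.034] w 0.0600 q6 0.677
  shift to (0.4, 0.3, 0.24) -> [ 0.0818 -0.3581  0.0012]
```

Next I move the arm aside to see the result from both views.

Emit:
send_rows(
  steps=[0.06, 0.012, -0.05, 0, 0, 0.06, 0.023, -0.1, 0, 0, 0.06, 0.034, -0.15, 0, 0, 0.06, 0.046, -0.2, 0, 0, 0.06, 0.057, -0.25, 0, 0, 0.06, 0.069, -0.3, 0, 0, 0.06, 0.08, -0.35, 0, 0, 0.06, 0.08, -0.35, 0, 0],
)

```text
time: 16.52
position: [0.4014, 0.2949, 0.2412]
tool_rot: [0.951, 0.309, 0.003, 0.004]
ft_force: [0.1, -0.9, -0.9]
grip_width: 0.0599
```

```bash
python3 - <<'E'
from rig import robot,cams
from h import *
st(robot)
im=[]
for n in("side","top"):
    c=cams.camera(n);np.savez(n+"5.npz",**c)
    r=(slice(170,250),slice(235,335)) if n=="side" else (slice(175,255),slice(185,285))
    im.append(cv2.resize(c["color"][r][:,:,::-1],None,fx=4,fy=4,interpolation=cv2.INTER_CUBIC))
    cv2.imwrite(f"pics/{n}5full.png",c["color"][:,:,::-1])
cv2.imwrite("pics/both5.png",np.hstack(im))
E
```

```text
t 16.52 pos [0.4014 0.2949 0.2412] tooly_yaw -54.06 tilt -0.9999 F [ 0.07 -0.91 -0.87] M [-0.129  0.105  0.005] w 0.0599 q6 1.363
```

View pics/both5.png

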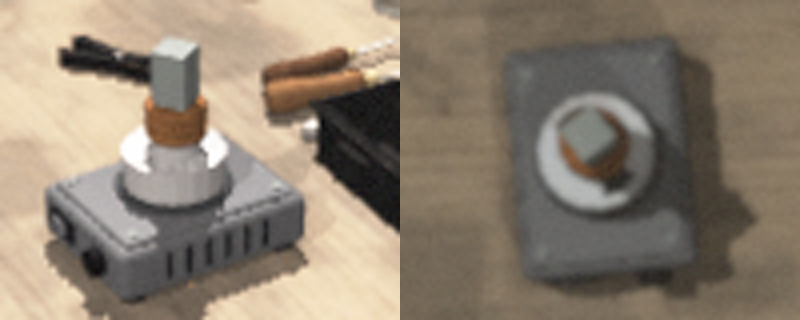

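View pics/side5full.png

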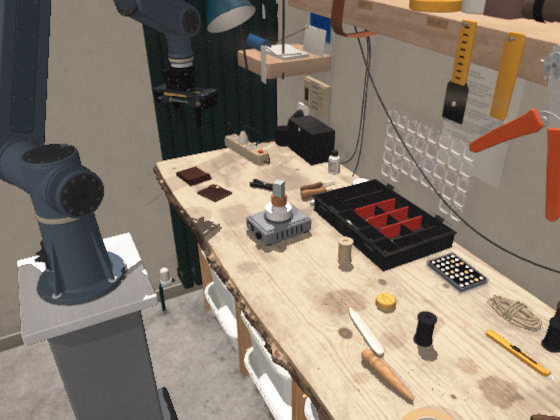

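Both views show the head standing in the socket, with grip top centres at about side (279,182) and top (332/4…). The bystanders look unmoved. I'll measure the grip top's height and yaw. Locked should be 161 mm (unlocked 166).

```bash
python3 - <<'E'
from h import *
t=load("top5");s=load("side5");S=8
def rc(c,roi,f):
    x0,y0,x1,y1=roi
    im=cv2.resize(c["color"][y0:y1,x0:x1],None,fx=S,fy=S,interpolation=cv2.INTER_CUBIC)
    m=f(cv2.cvtColor(im,cv2.COLOR_RGB2HSV)).astype(np.uint8)
    cs,_=cv2.findContours(m,cv2.RETR_EXTERNAL,cv2.CHAIN_APPROX_NONE)
    k=max(cs,key=cv2.contourArea);return (k.reshape(-1,2)+.5)/S-.5+[x0,y0]
h=cv2.cvtColor(t["color"],cv2.COLOR_RGB2HSV)
print(h[200:218:2,222:246,2].tolist() and "")
def cen(P):
    M=cv2.moments(P.astype(np.float32).reshape(-1,1,2));return M["m10"]/M["m00"],M["m01"]/M["m00"]
for r in h[199:219,222:246]: print(" ".join("%3d/%3d"%(v[1],v[2]) for v in r[::2]))
h=cv2.cvtColor(s["color"],cv2.COLOR_RGB2HSV)
for r in h[176:192,270:290]: print(" ".join("%3d/%3d"%(v[1],v[2]) for v in r[::2]))
for z in(.154,.161,.166): print(z,proj(t,(.5415,-.039,z)),proj(s,(.5415,-.039,z)))
E
```

```text
14/ 94  11/ 93   9/108  12/132  11/141  11/160  13/159   8/156   3/146   5/110   9/ 88   5/ 96
 11/ 92  11/ 96  10/133  11/156  10/155  10/158  11/162   6/166   7/172   8/151   7/104   6/ 90
 11/ 95   9/113  12/147  12/154  13/137  11/143  18/144  10/160   9/173   4/176   6/139  12/ 84
 10/ 99  11/144  12/151  19/124  14/112   4/131  26/117  30/136  10/160   6/180   3/162  12/108
 13/118  13/160  14/128  33/102  19/120  17/133  26/117  67/106  32/135   4/172   3/177   7/144
  8/134  10/154  24/105  31/115  15/133  15/134  16/125  83/ 95  67/106  13/157   4/182   6/171
  5/152  15/133  18/101  18/127  17/134  11/135  14/128  37/ 97  99/ 85  16/127   6/177   3/178
  3/165  14/125  17/121  12/132  13/135  15/134  14/131  11/111  77/ 80  40/ 95  10/160   4/173
  3/174  13/133  15/132  15/138  13/134  13/134  14/132  16/126  33/ 86  76/ 74   8/128   7/152
  4/182  23/147  21/132  13/136  10/131  15/133   8/133  18/131  28/101 104/ 71  23/ 99  14/125
  1/182  29/152  35/131  17/137  13/137  13/135  11/135  12/131  21/ 96 100/ 61  41/ 87  12/106
  1/181  29/150  69/129  17/137  11/137  15/1
[... 1596 characters left out ...]
31/116  61/201  58/197
 24/ 42  19/ 79  10/126  12/129  12/127  14/126   6/ 83  26/116  61/206  62/200
 64/ 40  16/ 80  12/125  10/127  14/128  10/124   9/ 84  27/112  60/207  63/203
 38/ 27  15/ 68  16/128  14/129  12/128  10/126   3/ 84  24/106  61/200  60/199
 50/ 46   4/ 60  16/127  14/125  14/128  12/123  12/ 87  31/106  61/197  62/203
 64/ 87  28/ 82  12/128  14/129  12/123  17/123   6/ 87  23/109  63/206  63/210
 67/174  52/133  12/126  14/127  10/124  15/123   9/ 86  28/117  58/224  63/221
0.154 [[231.62776478 208.222566  ]] [[278.08741214 183.43531086]]
0.161 [[231.38637963 207.8602345 ]] [[278.05858673 181.18076715]]
0.166 [[231.21202862 207.59852468]] [[278.03790087 179.56284818]]
```

```bash
python3 - <<'E'
from h import *
t=load("top5");s=load("side5");S=8
def rc(c,roi,f):
    x0,y0,x1,y1=roi
    im=cv2.resize(c["color"][y0:y1,x0:x1],None,fx=S,fy=S,interpolation=cv2.INTER_CUBIC)
    m=f(cv2.cvtColor(im,cv2.COLOR_RGB2HSV)).astype(np.uint8)
    m=cv2.morphologyEx(m,cv2.MORPH_OPEN,np.ones((17,17),np.uint8))
    cs,_=cv2.findContours(m,cv2.RETR_EXTERNAL,cv2.CHAIN_APPROX_NONE)
    k=max(cs,key=cv2.contourArea);return (k.reshape(-1,2)+.5)/S-.5+[x0,y0]
def cen(P):
    M=cv2.moments(P.astype(np.float32).reshape(-1,1,2));return M["m10"]/M["m00"],M["m01"]/M["m00"]
Pt=rc(t,(222,198,242,218),lambda h:(h[...,1]<30)&(h[...,2]>108)&(h[...,2]<142))
Ps=rc(s,(270,176,290,188),lambda h:(h[...,1]<33)&(h[...,2]>170))
print(cen(Pt),cen(Ps));print(tri(t,cen(Pt),s,cen(Ps)))
for c,P in((t,Pt),(s,Ps)):
    print(cv2.minAreaRect((onz(c,P,.161)[:,:2]*1000).astype(np.float32)))
    z=c["range_z"];u,v=np.round(cen(P)).astype(int);zz=np.median(z[v-1:v+2,u-1:u+2]);o,d=ray(c,[cen(P)]);print("depth",o+d[0]*zz)
# bystanders: change vs start image
for n in("top","side"):
    a=load(n+"0")["color"].astype(int);b=load(n+"5")["color"].astype(int)
    d=(abs(a-b).max(2)>40).astype(np.uint8);k,l,st_,c_=cv2.connectedComponentsWithStats(d)
    print(n,[(st_[i,:4].tolist()) for i in range(1,k) if st_[i,4]>12])
E
```

```text
(231.41943332788847, 207.45387877055427) (278.2604875926766, 181.52023755484944)
(array([ 0.54243304, -0.03888627,  0.15970288]), [np.float64(0.00023961609450215573), np.float64(0.00023961609450205736)])
((543.7349853515625, -39.198753356933594), (27.789024353027344, 26.25626564025879), 36.1588134765625)
depth [ 0.54264417 -0.03898766  0.15977801]
((541.1674194335938, -40.89158630371094), (28.40876579284668, 24.74032211303711), 38.992855072021484)
depth [ 0.54074187 -0.0417557   0.16137189]
top [[224, 201, 25, 23], [311, 222, 29, 19], [267, 224, 6, 10], [65, 228, 41, 41], [0, 235, 90, 66], [170, 268, 50, 24], [0, 335, 7, 7], [222, 361, 62, 51], [0, 385, 10, 8], [1, 391, 15, 17], [0, 409, 6, 7]]
side [[0, 0, 103, 158], [113, 0, 29, 23], [168, 44, 17, 14], [168, 56, 26, 12], [205, 89, 10, 6], [194, 91, 10, 5], [163, 92, 24, 6], [169, 97, 18, 6], [196, 101, 4, 6], [47, 146, 30, 18], [71, 155, 40, 49], [20, 158, 24, 7], [64, 173, 18, 26], [81, 173, 14, 15], [0, 180, 34, 27], [271, 180, 16, 34], [93, 203, 7, 9], [70, 204, 22, 14], [192, 217, 30, 24], [274, 226, 7, 3], [198, 240, 6, 4], [296, 244, 19, 51], [275, 246, 12, 7], [18, 260, 31, 20], [99, 260, 57, 49], [112, 278, 7, 4]]
```

The grip top measures 159.7 mm. The same method read 1.6 mm low at the start, so about 161 mm, which matches locked. Its yaw agrees with the turn made. The picture differences are the head, its shadow and the arm, with none at the spool or folder. The patches at top (65,228) and (0,235) look like the arm's shadow, but the first is near the leather, so I'll check it before handing in.

```bash
python3 - <<'E'
import cv2,numpy as np
a=cv2.imread("pics/top0.png")[150:300,0:180];b=cv2.imread("pics/top5full.png")[150:300,0:180]
c=cv2.imread("pics/side0.png")[150:270,160:300];d=cv2.imread("pics/side5full.png")[150:270,160:300]
r=lambda x:cv2.resize(x,(400,300),interpolation=cv2.INTER_CUBIC)
cv2.imwrite("pics/cmp.png",np.vstack([np.hstack([r(a),r(b)]),np.hstack([r(c),r(d)])]))
E
```

```text
(no output)
```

View pics/cmp.png

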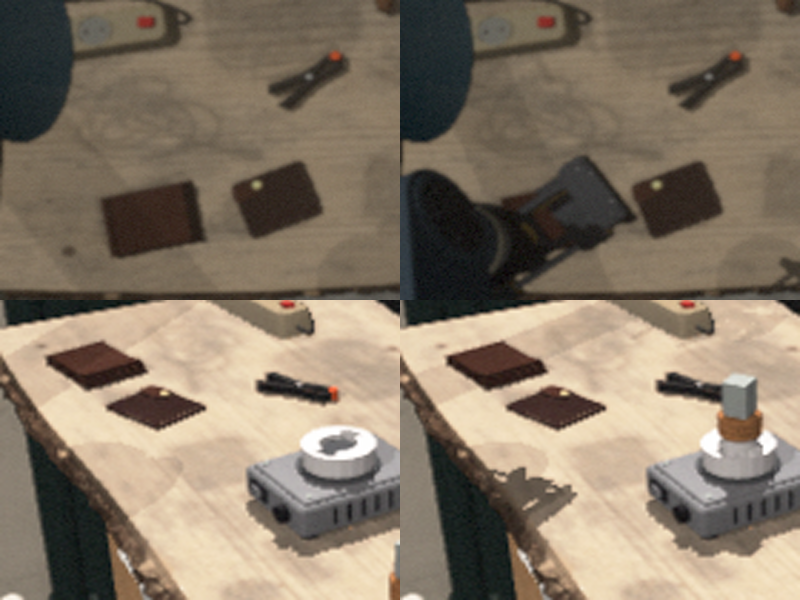

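The leather cover, with its snap at top view (115,242), lies just as before. The changed patches are the gripper in the air and its shadow. Now I hand in.

```bash
python3 - <<'E'
from rig import robot,hand_in
hand_in(); print(robot.get_obs()["time"])
E
```

```text
the job is handed in; nothing more can be done
the job is handed in; nothing more can be done
```

The burnishing head is in the bayonet socket and my checks show it locked; I handed the job in at about 16.6 s. I gripped it by the square grip and set it over the slots, which the top camera showed at about 34.6°. The lugs went in without force, and I pressed to about 15 mm below the rim with roughly 11 N. I turned it clockwise until the moment rose steadily to 0.5 N m at the end stop. Then I eased the twist off and let the spring lift the head into the pockets before opening the fingers.

**Checks that agreed:**
- **Height:** the upward load disappeared with the underside about 11.5 mm below the rim (11 mm when locked). The grip top measured 159.7 mm. The same method read 1.6 mm low at the start, so that is about 161 mm; locked is 161 mm and unlocked 166 mm.
- **Bystanders:** the spool, leather cover and bone folder look unmoved in the before-and-after pictures, and the arm was clear of everything.

**What did not agree exactly:**
- **Turn angle:** the head turned about 91° at the stop, and about 89° by the time I let go, against the nominal 85°. Slot play, twist in the rubber mount and error in the slot angle would cover this; the side camera read the two slots at 31° and 39°.
- **Position:** the two cameras differed by about 2 mm on the head's position.
- **Not tested:** I did not tug or twist the head back to try the lock.

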